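# Press a lamp battery cartridge home in the ratchet clamp

## Task

Slide the orange battery case across the clamp's bed until it lies square along the steel back stop, between the jaws. Then pump the red trigger until the clamp has pressed the cartridge fully home into the case, and finally press the yellow release so that the jaw springs all the way back, leaving the case lying against the stop. Let the clamp do the pressing: do not push the jaw or the cartridge by hand, and do not disturb the other things on the bench.

Things in the scene. Friction and masses are not known exactly. Their poses are not given: they have to be found in the camera images.
- clamp: Bench-mounted ratchet clamp, fixed. Origin on the bench surface, on the clamping axis. +y: the way the jaw advances, to the fixed grey anvil (face at y=148 mm, 60 mm wide, top 62 mm up). +x: across the bed to the back stop. Aluminium bed: top 12 mm up, x -175..40, y -20..185 mm; its loading side (x below -30 mm) is nearest the robot. Grey drive housing: 60 mm wide, top 52 mm up, y -190..-18 mm.
- stop_face (a point): Middle of the face of the steel back stop, a bar along the clamp's y (y 19..141 mm) rising 20 mm above the bed; this point is at clamp x=22.5 mm, y=80 mm, 22 mm above the bench.
- case_center (a point): Centre of the orange battery case, half-way up: a sleeve 44 mm (its x) by 90 mm (its y, long axis) by 36 mm high, 0.2 to 0.35 kg, loose on the bed, its axes roughly along the clamp's. The cartridge stands out of its -y end, towards the jaw. Against the stop its centre is at clamp x=0.5 mm; anywhere between jaw and anvil will do, as the jaw pushes it on to the anvil.
- cartridge (a joint): How far the black cartridge (36 by 28 mm, blue end face) is pushed into the case, m: 0 = standing 14 mm out, 0.014 = fully home (end flush with the case). A tight seal: it takes about 22 N to move and stays where it is left.
- cartridge_face (a point): Centre of the cartridge's exposed blue end face, on the -y end of the case.
- jaw (a joint): Advance of the red jaw, m: 0 = fully open (a spring of 3 to 4 N pulls it there), at most 0.064. A ratchet holds it at every 10 mm. It starts at 0 or at about 0.008 to 0.010. With the case against the anvil and the cartridge home it can go no farther than about 0.058; let up, it may slip back to the last tooth, the cartridge stays home.
- jaw_face (a point): Centre of the face of the jaw (36 mm wide, 44 mm high, 37 mm above the bench), at clamp x=0, y = the jaw joint's value.
- trigger (a joint): Angle of the trigger lever on the housing, rad: 0 = up, 0.4 = fully down; it springs back up when let go. A stroke to 0.36 or more moves the jaw one 10 mm tooth; after a shorter one it may slip back. Needs 3 to 5 N at the pad to move the jaw freely, 12 N to press the cartridge in; once that is home the trigger stops part-way, solid. Let it up below 0.03 between strokes.
- trigger_pad (a point): Top centre of the red pad (34 mm along clamp x, 44 mm along the lever) at the trigger's end; pressed straight down. At rest about 111 mm above the bench, at clamp x=0, y=-177 mm, 100 mm from the lever's hinge (along clamp x, at y=-80 mm, 85 mm up); fully pressed it is 40 mm lower.
- release (a joint): Travel of the release button, m: 0 = up, 0.008 = fully pressed. Needs about 2 N to start and 6 to 8 N to be fully down. Beyond about 0.006 it frees the ratchet; hold it down until the jaw has sprung back, about 1 s. It springs back up.
- release_top (a point): Top centre of the yellow release button, 26 mm across, 84 mm above the bench when up, on top of the housing at clamp x=0, y=-36 mm. Pressed straight down.
- glue_jar: Bystander: white-capped jar 44 mm across, 55 mm high, standing in front of the drive housing. Origin: centre of its underside.
- screwdriver: Bystander: screwdriver 170 mm long lying behind the clamp.
- spare_case: Bystander: blue empty case 44 by 90 by 36 mm, on the right. Origin: centre of its underside.
- parts_bin: Bystander: blue open bin 120 by 100 by 60 mm, on the right.
- tape_roll: Bystander: green ring 70 mm across, 22 mm high, on the left.
- tool_cup: Bystander: steel cup 70 mm across, 85 mm high, on the left.
- brush: Bystander: brush 160 mm long, far right.
Mind the look-alikes: they are no part of the job. Of the things like the part that bears case_center, leave any that is pink or white; of the rest the smaller one is meant.

How it is judged:
By the outcome, as a careful person would: the job done as asked, in the order asked, and still so for the second after the job is handed in, with the robot touching nothing.
It also fails if it takes over 66 s, if anything falls off the work surface, if the arm or the gripper's body presses on something with over 40 N, if the wrist force passes 120 N, or if a joint passes its speed limit or range.

## Robot

A 6-joint arm with a two-finger parallel gripper is mounted at the origin on the work surface. World frame = base frame: x ahead of the robot, y to its left, z up, the work surface at z = 0. Lengths are in m, angles in rad, forces in N, time in s.
With the tool pointing down it reaches from about 0.35 to 0.975 m from the base axis. Payload 4.9 kg.
Tool frame: the origin (TCP) lies between the finger pads; the fingertips stand 14 mm ahead of it and the grasp point (between the pads) lies 5 mm behind it (manip.tcp_to_tips is the distance from the TCP to the fingertips, in m); z points along the fingers, y is the line along which they close (so a half turn about z gives the same grasp; the last joint's range is limited). The gripper opens to 85 mm and grips with 20 to 120 N. Pads are 22 mm wide; open, the fingers measure 114 mm over their backs; the gripper's body (76 mm by 85 mm) begins 54 mm behind the grasp point. The pads swing forward as they close: fully open they stand 13 mm farther back than shut.
Start: joints at [-1.337, 0.053, 1.613, -0, 1.476, -0.119], TCP at [0.216, -0.586, 0.22] pointing down, gripper open.
Joint ranges: [-3.01, 3.01], [-1.01, 2.22], [0.06, 2.58], [-1.02, 4.17], [0.09, 2.62], [-3.14, 3.14]. Speed limits (rad/s): [2.57, 2.57, 3.14, 3.14, 3.14, 3.14].

## Interface

Orientations are given as a unit quaternion [w, x, y, z].
In Python, from plant import manip gives the robot as it stands.
- The arm moves only by the tool servo_tool, never from a script. Its argument "moves" is a list that holds one entry, the list of rows, each a list of 7 numbers: the shift along the tool's x, y, z in mm, then the turn, a rotation vector about the tool's x, y, z in degrees, then the finger opening in mm, from 0 to 85.4. In form: [[[x, y, z, ax, ay, az, fingers], ...]]. A call has 1 to 12 rows; each row shifts and turns the commanded pose from where the row before left it, along the tool's axes as they then stand; what a row does not reach is not made up. A row lasts 1/8 s, in which the tool goes at most 62.5 mm and 10.7 degrees, less where a joint would pass 70% of its speed; a pose out of reach is approached as far as the arm can. A call with a gripper value outside its range is refused whole. The fingers move at their own pace and stop on an object; the grip force is fixed at half the most. Time passes only in rows, so rows that do not move let the fingers close. It gives the time, the measured TCP pose, the force, the opening and the grip force at its end, in the units of the state.
- manip.state(): the state, without advancing time (a new reading comes with each control period).
- manip.grab_frame(name): name is "side" or "top" or "wrist"; returns a dict with "image" (420x560x3 uint8, blue, green, red), "mtx" (3x3 intrinsics, pixels), "dist_coeffs" ([k1, k2, p1, p2, k3] as OpenCV has them; the pictures are not rectified), "eye" and "rotation" of the camera in the world. Camera axes: x right, y down, z forward; pixel columns grow to the right and rows downward; lengths in m; the calibration is good to about 2 mm. A picture is of the moment at which its call begins. There is no depth.
- manip.job_done(): hands the job in; it is judged then, once.
The state is a dict: "time": time; "joint_pos": joint angles; "joint_vel": joint speeds; "joint_efforts": joint torques, N m; "tool_pos": TCP position; "tool_rot": TCP orientation; "contact_force": force on the tool from outside, world axes, zero at the start; "ft_torque": the same for the moment, N m; "gripper_width": opening from 0.0 (shut) to 1.0 (fully open); "grasp_force": force on a finger pad.
Only numpy, scipy, OpenCV 4.12 (cv2) and the standard library are available. Lean on these libraries where they do the work, as an engineer would, in place of code of your own. Each camera call takes 0.05 s, during which the arm holds its last target. There are 200 camera calls.

## Working session

There is one attempt and no reset: what is moved stays moved. The work goes in short steps, Python scripts to look and compute and a tool call to move; the robot and the scene stay as the last step left them, time stands still between calls to the robot, and variables do not carry over. Pictures are saved under pics/ and viewed, at most 10 in all, crops included, and the job is handed in when it is done.

Besides the shell and the picture viewer there is one more tool, called by a JSON object that holds its "op" and its "data", one argument or row to a line. servo_tool: Moves the arm, as the interface text tells. Its arguments: {"type":"object","properties":{"moves":{"type":"array"}},"required":["moves"]}

```bash
ls; mkdir -p pics; cat > h.py <<'E'
import numpy as np, cv2
from plant import manip
def ray(f,uv):
    p=cv2.undistortPoints(np.array(uv,float).reshape(-1,1,2),np.array(f["mtx"]),np.array(f["dist_coeffs"])).reshape(-1,2)
    d=np.c_[p,np.ones(len(p))]@np.array(f["rotation"]).T
    return np.array(f["eye"]),d
def onz(f,uv,z):
    e,d=ray(f,uv); return e+d*((z-e[2])/d[:,2])[:,None]
def proj(f,X):
    R=np.array(f["rotation"]);c=(np.array(X,float).reshape(-1,3)-f["eye"])@R
    return cv2.projectPoints(c,np.zeros(3),np.zeros(3),np.array(f["mtx"]),np.array(f["dist_coeffs"]))[0].reshape(-1,2)
E
python3 - <<'E'
from h import *
import pickle
F={n:manip.grab_frame(n) for n in("top","side")}
pickle.dump(F,open("f0.pkl","wb"))
for n in F: cv2.imwrite(f"pics/{n}0.png",F[n]["image"]); print(n,F[n]["eye"],np.round(F[n]["rotation"],3).tolist())
print(manip.state())
E
```

```text
pics
top [ 0.34980917 -0.01746576  1.40409416] [0.053, -0.697, 0.714, -0.039]
side [ 0.40719066 -0.87124687  0.66459451] [-0.479, 0.873, -0.076, 0.04]
{'time': 0.1, 'joint_pos': array([-1.33698595e+00,  5.32489215e-02,  1.61414622e+00,  7.19853451e-06,
        1.47601336e+00, -1.19013802e-01]), 'joint_vel': array([-0.0015367 , -0.00070346, -0.00524058,  0.0007424 , -0.00234939,
        0.00156132]), 'joint_efforts': array([ 4.33995110e-04, -3.94903421e+01, -3.71363354e+01, -1.09054461e-04,
        3.95234500e-03, -2.58132523e-06]), 'tool_pos': array([ 0.21582678, -0.58593204,  0.21901823]), 'tool_rot': array([-9.06633085e-04,  9.84479356e-01,  1.75498073e-01, -4.85076985e-05]), 'contact_force': array([-0.69125376,  0.24390375, -1.47856803]), 'ft_torque': array([ 0.02140029, -0.02386816, -0.00288644]), 'grasp_force': 0.0, 'gripper_width': 1.0005567339889883}
```

View pics/top0.png

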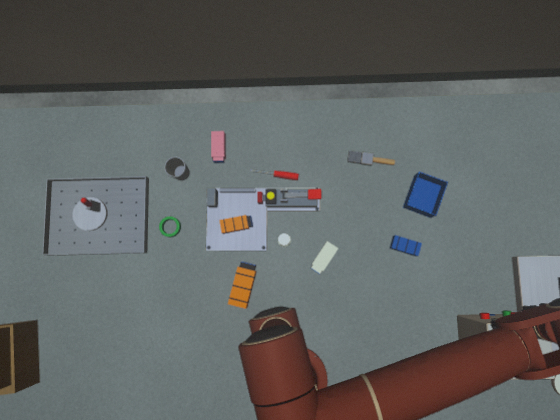

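View pics/side0.png

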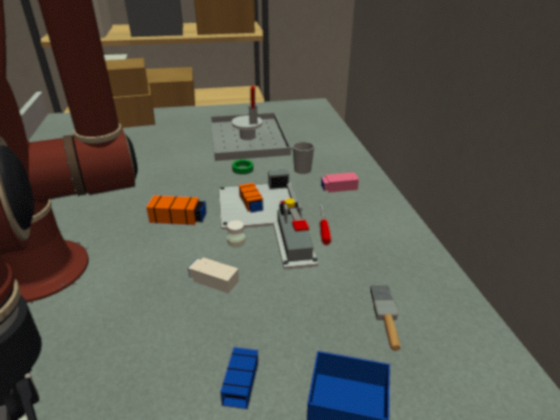

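The top view shows the clamp bed around (237,220), the small orange case on it at (235,225), the release at (271,196), the trigger pad at (314,194) and the jaw at (261,197). The larger orange decoy is off the bed at (242,287).

```bash
python3 - <<'E'
from h import *
import pickle
F=pickle.load(open("f0.pkl","rb"));f=F["top"];im=f["image"]
hsv=cv2.cvtColor(im,cv2.COLOR_BGR2HSV)
def blobs(lo,hi,roi,z,name,mn=15):
    m=cv2.inRange(hsv,lo,hi);k=np.zeros_like(m);x0,y0,x1,y1=roi;k[y0:y1,x0:x1]=m[y0:y1,x0:x1]
    n,l,s,c=cv2.connectedComponentsWithStats(k)
    for i in range(1,n):
        if s[i,4]>=mn: print(name,s[i],c[i].round(1),onz(f,c[i],z).round(4))
    return k
R=(195,175,330,260)
blobs((22,150,120),(35,255,255),R,.084,"release")
blobs((0,150,100),(6,255,255),R,.111,"red@.111"); blobs((0,150,100),(6,255,255),R,.06,"red@.06")
k=blobs((8,150,120),(20,255,255),R,.048,"orange")
r=cv2.minAreaRect(np.argwhere(cv2.morphologyEx(k,cv2.MORPH_CLOSE,np.ones((5,5))))[:,::-1].astype(np.float32)); print(r); print(onz(f,cv2.boxPoints(r),.048).round(4))
c=im[175:260,190:330]; cv2.imwrite("pics/t1.png",cv2.resize(c,None,fx=5.6,fy=5.6,interpolation=cv2.INTER_CUBIC))
E
```

```text
Traceback (most recent call last):
  File "h.py", line 8, in onz
    e,d=ray(f,uv); return e+d*((z-e[2])/d[:,2])[:,None]
        ~~~^^^^^^
  File "h.py", line 5, in ray
    d=np.c_[p,np.ones(len(p))]@np.array(f["rotation"]).T
      ~~~~~~~~~~~~~~~~~~~~~~~~^~~~~~~~~~~~~~~~~~~~~~~~~~
ValueError: matmul: Input operand 1 has a mismatch in its core dimension 0, with gufunc signature (n?,k),(k,m?)->(n?,m?) (size 4 is different from 3)
```

```bash
sed -i 's/^import numpy.*/import numpy as np, cv2\nfrom scipy.spatial.transform import Rotation as Ro\ndef RM(q): return Ro.from_quat(np.array(q)[[1,2,3,0]]).as_matrix()/; s/np.array(f\["rotation"\])/RM(f["rotation"])/' h.py
cat > m1.py <<'E'
from h import *
import pickle
F=pickle.load(open("f0.pkl","rb"));f=F["top"];im=f["image"]
hsv=cv2.cvtColor(im,cv2.COLOR_BGR2HSV)
def blobs(lo,hi,roi,z,name,mn=15):
    m=cv2.inRange(hsv,lo,hi);k=np.zeros_like(m);x0,y0,x1,y1=roi;k[y0:y1,x0:x1]=m[y0:y1,x0:x1]
    n,l,s,c=cv2.connectedComponentsWithStats(k)
    for i in range(1,n):
        if s[i,4]>=mn: print(name,s[i],c[i].round(1),onz(f,c[i],z).round(4))
    return k
R=(195,175,330,260)
blobs((22,150,120),(35,255,255),R,.084,"release")
blobs((0,150,100),(6,255,255),R,.111,"red@.111"); blobs((0,150,100),(6,255,255),R,.06,"red@.06")
k=blobs((8,150,120),(20,255,255),R,.048,"orange")
r=cv2.minAreaRect(np.argwhere(cv2.morphologyEx(k,cv2.MORPH_CLOSE,np.ones((5,5))))[:,::-1].astype(np.float32)); print(r); print(onz(f,cv2.boxPoints(r),.048).round(4))
c=im[175:260,190:330]; cv2.imwrite("pics/t1.png",cv2.resize(c,None,fx=5.6,fy=5.6,interpolation=cv2.INTER_CUBIC))
E
python3 m1.py
```

```text
release [267 192   8   8  47] [270.1 195.1] [[0.5909 0.063  0.084 ]]
red@.111 [278 175  20   5  64] [288.8 176.2] [[6.455e-01 4.000e-04 1.110e-01]]
red@.111 [308 189  13  10 121] [314.3 193.7] [[ 0.5867 -0.079   0.111 ]]
red@.06 [278 175  20   5  64] [288.8 176.2] [[0.6571 0.0011 0.06  ]]
red@.06 [308 189  13  10 121] [314.3 193.7] [[ 0.596  -0.0814  0.06  ]]
orange [220 216  28  17 293] [233.7 223.8] [[0.5043 0.1872 0.048 ]]
((233.76925659179688, 223.84616088867188), (12.551430702209473, 26.27956199645996), 78.69007110595703)
[[0.5173 0.2338 0.048 ]
 [0.5323 0.1481 0.048 ]
 [0.4912 0.1404 0.048 ]
 [0.4762 0.2257 0.048 ]]
```

View pics/t1.png

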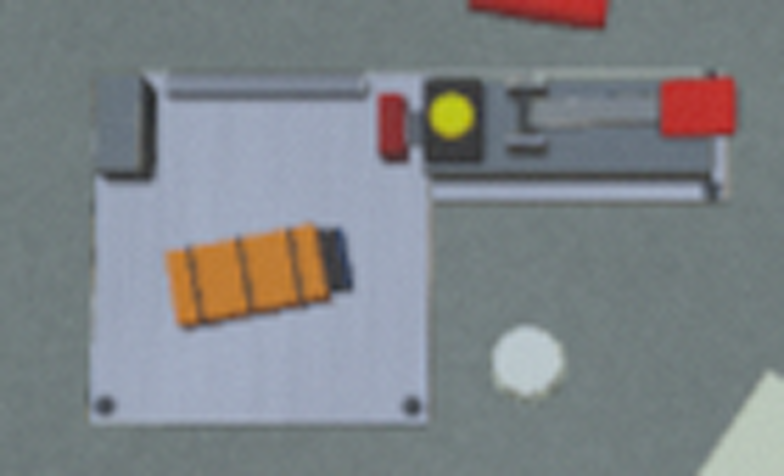

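The crop shows the clamp with the stop at the back, the case yawed about 11° to the clamp, and its cartridge toward the jaw. Next I move in above the loading side.

{"op": "servo_tool", "data": {
  "moves": [
    [[0,0,0,0,0,10.7,60],[0,0,0,0,0,10.7,60],[30,-48,0,0,0,0,60],[30,-48,0,0,0,0,60],[30,-48,0,0,0,0,60],[30,-48,0,0,0,0,60],[30,-48,0,0,0,0,60],[30,-48,0,0,0,0,60],[30,-48,0,0,0,0,60],[20,-48,0,0,0,0,60],[0,-55,0,0,0,0,60],[0,-55,0,0,0,0,60]]
  ]
}}

```text
time: 1.6
tool_pos: [0.4558, -0.0955, 0.2196]
tool_rot: [-0.0, 1.0, -0.01, -0.0]
contact_force: [-0.1, -0.3, 0.5]
gripper_width: 0.701
grasp_force: 0.0
```

{"op": "servo_tool", "data": {
  "moves": [
    [[0,-55,0,0,0,0,60],[0,-55,0,0,0,0,60],[-10,-55,0,0,0,0,60],[-10,-55,0,0,0,0,60],[-10,-40,0,0,0,0,60],[0,0,0,0,0,0,60],[0,0,0,0,0,0,60]]
  ]
}}

```text
time: 2.48
tool_pos: [0.4314, 0.1628, 0.2197]
tool_rot: [0.0, 1.0, -0.01, -0.0]
contact_force: [-0.5, 0.6, 0.0]
gripper_width: 0.703
grasp_force: 0.0
```

```bash
python3 - <<'E'
from h import *
import pickle
f=manip.grab_frame("wrist");pickle.dump(f,open("w1.pkl","wb"));cv2.imwrite("pics/w1.png",f["image"]);s=manip.state();print(s["tool_pos"],s["tool_rot"],s["contact_force"],s["gripper_width"],f["eye"],f["rotation"],s["joint_pos"])
E
```

```text
[0.43158741 0.1624464  0.21981915] [ 2.51700461e-04  9.99941430e-01 -1.08184850e-02 -1.84133308e-04] [0.52021881 0.02874312 0.68565163] 0.7043754861228502 [0.50764535 0.16192509 0.37184607] [-0.10634365 -0.69190694  0.70599591  0.10735729] [ 1.98651122e-01 -3.56604350e-01  1.97904300e+00 -4.16364508e-04
  1.51961890e+00  1.79110624e+00]
```

View pics/w1.png

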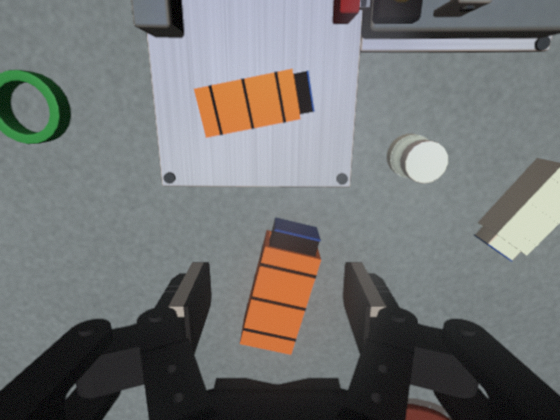

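The wrist view has the case at (250,102), the bed's front edge at row 185 with screws at (169,178) and (342,178), and the orange decoy under the gripper at (282,290). I'll measure these.

```bash
cat > m2.py <<'E'
from h import *
import pickle
f=pickle.load(open("w1.pkl","rb"))
hsv=cv2.cvtColor(f["image"],cv2.COLOR_BGR2HSV)
m=cv2.inRange(hsv,(5,130,100),(20,255,255));m=cv2.morphologyEx(m,cv2.MORPH_CLOSE,np.ones((7,7)))
for c in cv2.findContours(m,0,2)[0]:
    if cv2.contourArea(c)<800: continue
    b=cv2.boxPoints(cv2.minAreaRect(c)); 
    for z in(.048,.04): P=onz(f,b,z)[:,:2]; print(z,P.round(4).tolist(),P.mean(0).round(4),[round(float(np.linalg.norm(P[i]-P[i-1])),4) for i in range(4)])
print("screws",onz(f,[(169,178),(342,178)],.012).round(4).tolist())
print("bed corners",onz(f,[(162,186),(350,186)],.012).round(4).tolist())
print("jaw/anvil edge",onz(f,[(183,10),(336,14)],.059).round(4).tolist())
print("decoy cart",onz(f,[(273,219),(319,232)],.04).round(4).tolist())
O=np.array([.592,.099]);t=np.deg2rad(-1.7)
def W(x,y,z): return [O[0]+x*np.cos(t)-y*np.sin(t),O[1]+x*np.sin(t)+y*np.cos(t),z]
print("pred bed corners",proj(f,[W(-.175,.185,.012),W(-.175,-.02,.012)]).round(1).tolist())
E
python3 m2.py
```

```text
0.048 [[0.2492, 0.211], [0.3828, 0.173], [0.3648, 0.1156], [0.2269, 0.1477]] [0.3059 0.1619] [0.0671, 0.139, 0.0602, 0.1415]
0.04 [[0.2428, 0.2122], [0.3798, 0.1733], [0.3613, 0.1145], [0.22, 0.1474]] [0.301  0.1619] [0.0688, 0.1424, 0.0617, 0.145]
0.048 [[0.5204, 0.2349], [0.5353, 0.1472], [0.4938, 0.1382], [0.4775, 0.2297]] [0.5067 0.1875] [0.0431, 0.089, 0.0424, 0.0929]
0.04 [[0.5207, 0.2367], [0.536, 0.1468], [0.4935, 0.1377], [0.4768, 0.2313]] [0.5067 0.1881] [0.0442, 0.0912, 0.0435, 0.0951]
screws [[0.4324, 0.2783, 0.012], [0.4287, 0.0928, 0.012]]
bed corners [[0.4237, 0.2869, 0.012], [0.4197, 0.0838, 0.012]]
jaw/anvil edge [[0.5796, 0.2356, 0.059], [0.5744, 0.1121, 0.059]]
decoy cart [[0.3933, 0.1675, 0.04], [0.378, 0.12, 0.04]]
pred bed corners [[160.1, 187.1], [349.5, 188.9]]
```

{"op": "servo_tool", "data": {
  "moves": [
    [[23,-27,0,0,0,0,50],[0,0,46,0,0,0,50],[0,0,46,0,0,0,50],[0,0,46,0,0,0,50],[0,0,40,0,0,0,50],[0,0,7,0,0,0,50],[0,0,0,0,0,0,50],[0,0,0,0,0,0,50]]
  ]
}}

```text
time: 3.52
tool_pos: [0.457, 0.1899, 0.0375]
tool_rot: [-0.0, 1.0, -0.011, 0.002]
contact_force: [-0.3, -0.5, 0.4]
gripper_width: 0.581
grasp_force: 0.0
```

{"op": "servo_tool", "data": {
  "moves": [
    [[5,0,0,0,0,0,50],[7,0,0,0,0,0,50],[7,0,0,0,0,0,50],[7,0,0,0,0,0,50],[7,0,0,0,0,0,50],[7,0,0,0,0,0,50],[7,0,0,0,0,0,50],[7,0,0,0,0,0,50],[7,0,0,0,0,0,50],[7,0,0,0,0,0,50],[0,0,0,0,0,0,50],[0,0,0,0,0,0,50]]
  ]
}}

```text
time: 5.03
tool_pos: [0.5229, 0.1883, 0.035]
tool_rot: [0.0, 1.0, -0.01, -0.0]
contact_force: [1.0, 0.2, -0.8]
gripper_width: 0.589
grasp_force: 0.0
```

```bash
python3 - <<'E'
from h import *
import pickle
f=manip.grab_frame("wrist");g=manip.grab_frame("top");pickle.dump([f,g],open("w2.pkl","wb"))
cv2.imwrite("pics/w2.png",np.hstack([f["image"][:,:400],cv2.resize(g["image"][170:265,195:285],(398,420))]))
E
```

```text
(no output)
```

View pics/w2.png

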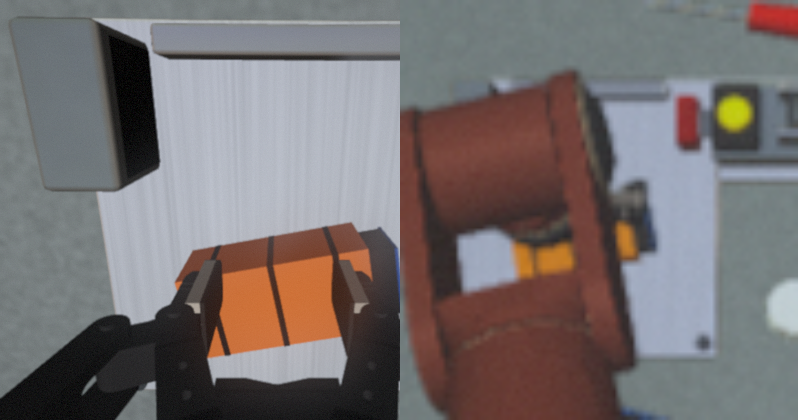

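```bash
python3 - <<'E'
from h import *
import pickle
f,g=pickle.load(open("w2.pkl","rb"))
print(f["eye"],manip.state()["tool_pos"],manip.state()["contact_force"])
print("case pts top",onz(f,[(178,280),(210,355),(360,280),(355,222),(193,250)],.048).round(4).tolist())
print("proj tips z=.02,.05,.08 at left finger",proj(f,[[.5229+dx,.1883+.025,z] for z in(.021,.035,.05,.08) for dx in(-.011,.011)]).round(0).tolist())
hsv=cv2.cvtColor(g["image"],cv2.COLOR_BGR2HSV);m=cv2.inRange(hsv,(8,150,120),(20,255,255));m[:175]=0;m[262:]=0;m[:,:195]=0;m[:,330:]=0
p=np.argwhere(m)[:,::-1];print(onz(g,[p[p[:,0].argmin()],p[p[:,0].argmax()],p[p[:,1].argmax()]],.048).round(4).tolist())
print(manip.tcp_to_tips)
E
```

```text
[0.59911085 0.18731065 0.18710891] [0.52279265 0.1883276  0.03500557] [-0.18616065 -0.82026094  0.71237471]
case pts top [[0.5227, 0.2337, 0.048], [0.4813, 0.2223, 0.048], [0.521, 0.1507, 0.048], [0.5491, 0.1543, 0.048], [0.5374, 0.2255, 0.048]]
proj tips z=.02,.05,.08 at left finger [[232.0, 272.0], [229.0, 234.0], [228.0, 286.0], [225.0, 245.0], [224.0, 302.0], [220.0, 259.0], [212.0, 347.0], [207.0, 295.0]]
[[0.5014, 0.2293, 0.048], [0.5092, 0.1431, 0.048], [0.4781, 0.2261, 0.048]]
0.014
```

```bash
python3 - <<'E'
from h import *
import pickle
f,g=pickle.load(open("w2.pkl","rb"))
s=manip.grab_frame("side");pickle.dump(s,open("s2.pkl","wb"))
a=cv2.resize(f["image"][210:420,130:430],(450,315));b=cv2.resize(s["image"][160:270,210:330],(344,315),interpolation=cv2.INTER_CUBIC)
cv2.imwrite("pics/z2.png",np.hstack([a,b]))
E
```

```text
(no output)
```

View pics/z2.png

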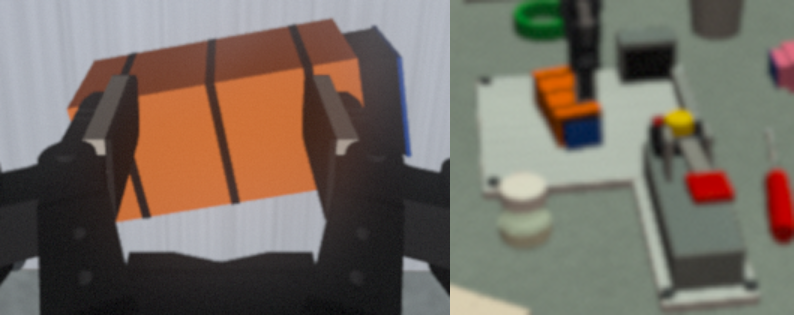

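The fingers passed over the case without moving it, and the tips appear at z≈0.05. With the fingers this far open they stand well behind the nominal position, so I'll back off and go lower, watching the force.

{"op": "servo_tool", "data": {
  "moves": [
    [[0,0,-20,0,0,0,50],[-35,0,0,0,0,0,50],[-33,0,0,0,0,0,50],[0,0,15,0,0,0,50],[0,0,5,0,0,0,50],[0,0,5,0,0,0,50],[0,0,0,0,0,0,50]]
  ]
}}

```text
time: 6.05
tool_pos: [0.4554, 0.1896, 0.0298]
tool_rot: [0.0, 1.0, -0.011, -0.0]
contact_force: [0.1, -0.4, 0.4]
gripper_width: 0.585
grasp_force: 0.0
```

{"op": "servo_tool", "data": {
  "moves": [
    [[0,0,4,0,0,0,50],[0,0,4,0,0,0,50],[0,0,0,0,0,0,50]]
  ]
}}

```text
time: 6.42
tool_pos: [0.4547, 0.1896, 0.0216]
tool_rot: [0.0, 1.0, -0.01, -0.0]
contact_force: [-0.3, 0.3, 0.9]
gripper_width: 0.586
grasp_force: 0.0
```

```bash
python3 - <<'E'
from h import *
f=manip.grab_frame("wrist");s=manip.grab_frame("side");print(manip.state()["contact_force"],manip.state()["tool_pos"])
a=cv2.resize(f["image"][100:420,130:430],(420,448));b=cv2.resize(s["image"][140:260,210:310],(373,448),interpolation=cv2.INTER_CUBIC)
cv2.imwrite("pics/z3.png",np.hstack([a,b]))
E
```

```text
[0.06132591 0.21918117 0.64028867] [0.45506567 0.18972548 0.02207636]
```

View pics/z3.png

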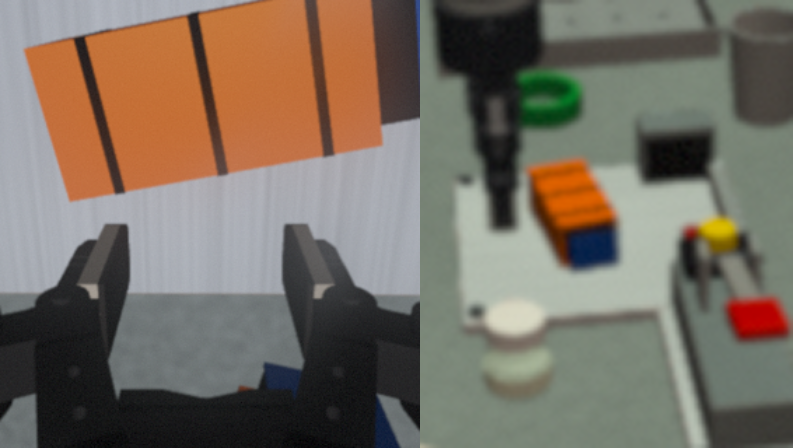

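Still no contact, and the tips sit behind the case's near side, clear of the decoy. I go lower and push.

{"op": "servo_tool", "data": {
  "moves": [
    [[0,0,4,0,0,0,50],[0,0,4,0,0,0,50],[0,0,4,0,0,0,50],[0,0,0,0,0,0,50]]
  ]
}}

```text
time: 7.02
tool_pos: [0.4546, 0.1896, 0.0096]
tool_rot: [0.0, 1.0, -0.01, -0.001]
contact_force: [-0.3, 0.3, 0.9]
gripper_width: 0.586
grasp_force: 0.0
```

{"op": "servo_tool", "data": {
  "moves": [
    [[6,0,0,0,0,0,50],[6,0,0,0,0,0,50],[6,0,0,0,0,0,50],[6,0,0,0,0,0,50],[6,0,0,0,0,0,50],[6,0,0,0,0,0,50]]
  ]
}}

```text
time: 7.78
tool_pos: [0.4912, 0.1889, 0.01]
tool_rot: [0.0, 1.0, -0.01, -0.0]
contact_force: [-1.9, -0.6, 0.8]
gripper_width: 0.581
grasp_force: 1.1
```

```bash
python3 - <<'E'
from h import *
f=manip.grab_frame("wrist");print(manip.state()["contact_force"],manip.state()["tool_pos"])
cv2.imwrite("pics/w4.png",f["image"])
E
```

```text
[-0.62631143 -0.13402281  0.97764725] [0.49217796 0.18891114 0.01026382]
```

View pics/w4.png

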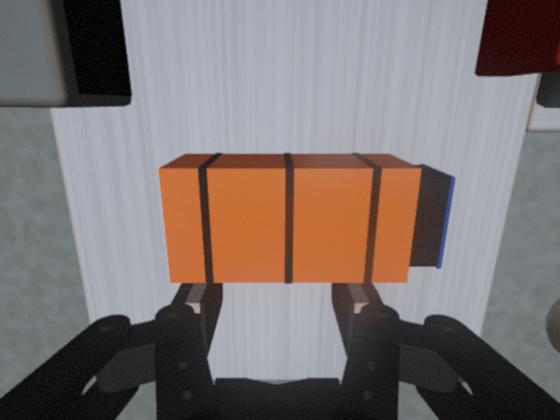

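The wrist view shows the case squared on both fingertips (rows 165–282), with its cartridge end at column 452, the jaw at column 478 and the anvil edge at column 130. I check the y clearances before pushing on.

```bash
python3 - <<'E'
from h import *
f=manip.grab_frame("wrist")
print("case top corners",onz(f,[(163,168),(171,282),(418,168),(408,282)],.048).round(4).tolist())
print("cart end",onz(f,[(453,177),(443,266)],.044).round(4).tolist())
print("jaw near corner",onz(f,[(477,75)],.059).round(4).tolist(), "anvil",onz(f,[(130,98)],.062).round(4).tolist(),onz(f,[(66,106)],.062).round(4).tolist())
E
```

```text
case top corners [[0.5479, 0.2266, 0.048], [0.5047, 0.2287, 0.048], [0.5461, 0.1405, 0.048], [0.5029, 0.1398, 0.048]]
cart end [[0.5419, 0.1263, 0.044], [0.5073, 0.1255, 0.044]]
jaw near corner [[0.5743, 0.1314, 0.059]] anvil [[0.5702, 0.2286, 0.062]] [[0.5683, 0.2467, 0.062]]
```

{"op": "servo_tool", "data": {
  "moves": [
    [[6,0,0,0,0,0,50],[6,0,0,0,0,0,50],[6,0,0,0,0,0,50],[6,0,0,0,0,0,50],[6,0,0,0,0,0,50],[0,0,0,0,0,0,50]]
  ]
}}

```text
time: 8.62
tool_pos: [0.522, 0.1884, 0.0104]
tool_rot: [-0.0, 1.0, -0.01, 0.001]
contact_force: [-0.5, -0.3, -0.8]
gripper_width: 0.588
grasp_force: 0.0
```

{"op": "servo_tool", "data": {
  "moves": [
    [[6,0,0,0,0,0,50],[6,0,0,0,0,0,50],[6,0,0,0,0,0,50],[6,0,0,0,0,0,50],[6,0,0,0,0,0,50],[4,0,0,0,0,0,50],[0,0,0,0,0,0,50]]
  ]
}}

```text
time: 9.5
tool_pos: [0.5558, 0.1876, 0.0102]
tool_rot: [-0.0, 1.0, -0.01, 0.001]
contact_force: [-0.5, -0.9, 0.0]
gripper_width: 0.586
grasp_force: 0.0
```

{"op": "servo_tool", "data": {
  "moves": [
    [[2,0,0,0,0,0,50],[2,0,0,0,0,0,50],[0,0,0,0,0,0,50]]
  ]
}}

```text
time: 9.88
tool_pos: [0.5592, 0.1876, 0.0101]
tool_rot: [-0.0, 1.0, -0.01, 0.0]
contact_force: [-0.3, -0.3, 0.2]
gripper_width: 0.586
grasp_force: 0.3
```

{"op": "servo_tool", "data": {
  "moves": [
    [[1,0,0,0,0,0,50],[1,0,0,0,0,0,50],[0,0,0,0,0,0,50]]
  ]
}}

```text
time: 10.25
tool_pos: [0.5611, 0.1876, 0.0101]
tool_rot: [-0.0, 1.0, -0.01, 0.0]
contact_force: [-1.4, 0.2, 1.3]
gripper_width: 0.584
grasp_force: 0.6
```

{"op": "servo_tool", "data": {
  "moves": [
    [[1,0,0,0,0,0,50],[1,0,0,0,0,0,50],[0,0,0,0,0,0,50]]
  ]
}}

```text
time: 10.62
tool_pos: [0.563, 0.1875, 0.01]
tool_rot: [-0.0, 1.0, -0.01, -0.0]
contact_force: [-2.7, -0.6, 1.5]
gripper_width: 0.586
grasp_force: 1.1
```

{"op": "servo_tool", "data": {
  "moves": [
    [[1,0,0,0,0,0,50],[1,0,0,0,0,0,50],[0,0,0,0,0,0,50]]
  ]
}}

```text
time: 11.0
tool_pos: [0.563, 0.1876, 0.01]
tool_rot: [0.0, 1.0, -0.011, -0.003]
contact_force: [-9.6, 0.6, 8.1]
gripper_width: 0.586
grasp_force: 4.9
```

```bash
python3 - <<'E'
from h import *
f=manip.grab_frame("wrist");print(manip.state()["contact_force"],manip.state()["tool_pos"])
cv2.imwrite("pics/w5.png",f["image"])
E
```

```text
[-9.17854017 -0.10430529  7.14049207] [0.56299813 0.18760788 0.01003027]
```

View pics/w5.png

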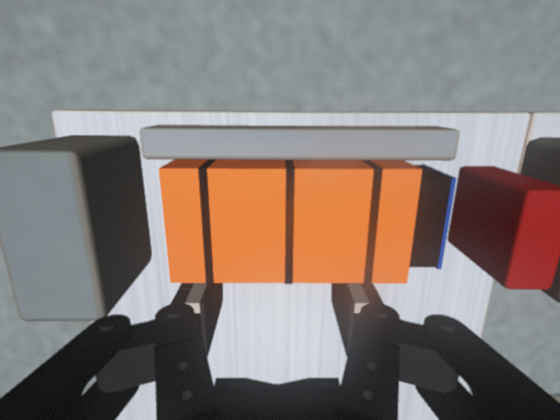

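The case lies square along the stop between anvil and jaw, with about 9 N of contact. I back off, lift and go above the trigger with the fingers shut.

{"op": "servo_tool", "data": {
  "moves": [
    [[-10,0,0,0,0,0,50],[-25,0,0,0,0,0,50],[0,0,-48,0,0,0,50],[0,0,-48,0,0,0,30],[0,0,-48,0,0,0,0],[0,0,-48,0,0,0,0],[12,53,0,0,0,0,0],[12,53,0,0,0,0,0],[12,53,0,0,0,0,0],[12,53,0,0,0,0,0],[15,53,0,0,0,0,0],[0,0,0,0,0,0,0]]
  ]
}}

```text
time: 12.55
tool_pos: [0.5882, -0.0816, 0.2022]
tool_rot: [0.001, 1.0, -0.013, 0.001]
contact_force: [-0.2, 0.4, 0.9]
gripper_width: 0.001
grasp_force: 0.0
```

```bash
python3 - <<'E'
from h import *
f=manip.grab_frame("wrist");print(manip.state()["contact_force"],manip.state()["tool_pos"])
hsv=cv2.cvtColor(f["image"],cv2.COLOR_BGR2HSV)
m=cv2.inRange(hsv,(0,150,90),(6,255,255))
n,l,s,c=cv2.connectedComponentsWithStats(m)
for i in range(1,n):
    if s[i,4]>300: print(s[i],c[i],onz(f,c[i],.111))
cv2.imwrite("pics/w6.png",f["image"])
E
```

```text
[-0.25467778 -0.48841989  0.01691884] [ 0.58780783 -0.07969304  0.20203061]
[ 127   76   94   37 2327] [174.12419424  93.60636012] [[ 0.6716813  -0.01442868  0.111     ]]
[ 62 166  24  43 675] [ 73.65185185 188.38074074] [[0.60808456 0.06580642 0.111     ]]
[ 246  185   55   43 2180] [273.03761468 205.88440367] [[ 0.59110197 -0.07875989  0.111     ]]
```

View pics/w6.png

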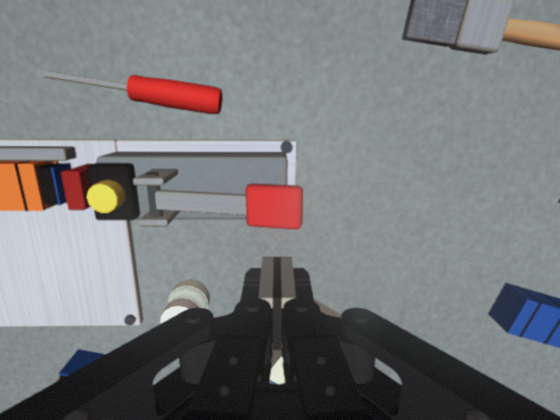

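The wrist view shows the red pad centred at (273,206), i.e. about (0.590, −0.079), with the shut fingertips nearly above it. I descend and feel for contact.

{"op": "servo_tool", "data": {
  "moves": [
    [[2,0,30,0,0,0,0],[0,0,30,0,0,0,0],[0,0,4,0,0,0,0],[0,0,4,0,0,0,0],[0,0,4,0,0,0,0],[0,0,0,0,0,0,0]]
  ]
}}

```text
time: 13.35
tool_pos: [0.5899, -0.0781, 0.1308]
tool_rot: [0.0, 1.0, -0.01, 0.001]
contact_force: [-0.2, 1.2, -0.3]
gripper_width: 0.001
grasp_force: 0.0
```

{"op": "servo_tool", "data": {
  "moves": [
    [[0,0,5,0,0,0,0],[0,0,5,0,0,0,0],[0,0,5,0,0,0,0],[0,0,0,0,0,0,0]]
  ]
}}

```text
time: 13.85
tool_pos: [0.589, -0.078, 0.1142]
tool_rot: [-0.0, 1.0, -0.01, -0.001]
contact_force: [0.3, -0.6, 0.4]
gripper_width: -0.002
grasp_force: 0.0
```

{"op": "servo_tool", "data": {
  "moves": [
    [[0,0,5,0,0,0,0],[0,0,5,0,0,0,0],[0,0,5,0,0,0,0],[0,0,0,0,0,0,0]]
  ]
}}

```text
time: 14.35
tool_pos: [0.5893, -0.078, 0.0996]
tool_rot: [-0.0, 1.0, -0.01, -0.0]
contact_force: [0.1, 0.5, 1.3]
gripper_width: 0.002
grasp_force: 0.5
```

{"op": "servo_tool", "data": {
  "moves": [
    [[0,0,5,0,0,0,0],[0,0,5,0,0,0,0],[0,0,5,0,0,0,0],[0,0,5,0,0,0,0],[0,0,5,0,0,0,0],[0,0,5,0,0,0,0],[0,0,5,0,0,0,0],[0,0,0,0,0,0,0]]
  ]
}}

```text
time: 15.35
tool_pos: [0.5897, -0.078, 0.0648]
tool_rot: [-0.0, 1.0, -0.01, 0.0]
contact_force: [0.7, -2.7, 4.1]
gripper_width: 0.003
grasp_force: 2.2
```

{"op": "servo_tool", "data": {
  "moves": [
    [[0,0,3,0,0,0,0],[0,0,0,0,0,0,0]]
  ]
}}

```text
time: 15.6
tool_pos: [0.5897, -0.0778, 0.062]
tool_rot: [-0.0, 1.0, -0.01, 0.0]
contact_force: [1.8, -1.4, 4.5]
gripper_width: 0.004
grasp_force: 2.2
```

```bash
cat > look.py <<'E'
from h import *
O=np.array([.5934,.099]);t=np.deg2rad(-1.3);c,s_=np.cos(t),np.sin(t)
def C(P): d=np.atleast_2d(P)[:,:2]-O; return np.c_[c*d[:,0]+s_*d[:,1],-s_*d[:,0]+c*d[:,1]]*1000
g=manip.grab_frame("top");hsv=cv2.cvtColor(g["image"],cv2.COLOR_BGR2HSV)
def ex(lo,hi,roi,z,name):
    m=cv2.inRange(hsv,lo,hi);k=np.zeros_like(m);x0,y0,x1,y1=roi;k[y0:y1,x0:x1]=m[y0:y1,x0:x1];p=np.argwhere(k)[:,::-1]
    if len(p)<6: print(name,"none",len(p));return
    q=C(onz(g,p.astype(float),z));print(name,len(p),"clamp x,y range mm",q.min(0).round(1),q.max(0).round(1),"px",p.min(0),p.max(0))
ex((8,150,120),(20,255,255),(195,175,268,262),.048,"case")
ex((0,150,60),(6,255,255),(225,185,268,212),.059,"jaw")
ex((0,150,60),(6,255,255),(270,183,330,212),.111,"pad")
ex((22,150,100),(35,255,255),(225,185,300,212),.084,"release")
cv2.imwrite("last.png",g["image"]); st=manip.state();print(st["time"],st["contact_force"].round(1),st["tool_pos"].round(4))
E
python3 look.py
```

```text
case 298 clamp x,y range mm [-21.5  39.7] [ 19.3 127.2] px [222 191] [248 203]
jaw 20 clamp x,y range mm [-16.8   8.7] [13.4 18.7] px [254 192] [257 201]
pad 16 clamp x,y range mm [ -22.9 -192.7] [ -19.6 -158. ] px [308 199] [319 200]
release 51 clamp x,y range mm [-14.5 -48.7] [  8.5 -26. ] px [267 192] [274 199]
15.65 [ 2.4 -1.   4.4] [ 0.5897 -0.0778  0.0621]
```

{"op": "servo_tool", "data": {
  "moves": [
    [[0,0,2,0,0,0,0],[0,0,0,0,0,0,0]]
  ]
}}

```text
time: 15.9
tool_pos: [0.5898, -0.0778, 0.0613]
tool_rot: [-0.0, 1.0, -0.01, 0.0]
contact_force: [-1.7, -0.2, 9.4]
gripper_width: -0.0
grasp_force: 4.8
```

{"op": "servo_tool", "data": {
  "moves": [
    [[0,0,-22,0,0,0,0],[0,0,-24,0,0,0,0],[0,0,0,0,0,0,0],[0,0,0,0,0,0,0],[0,0,12,0,0,0,0],[0,0,10,0,0,0,0],[0,0,10,0,0,0,0],[0,0,10,0,0,0,0],[0,0,4,0,0,0,0],[0,0,0,0,0,0,0]]
  ]
}}

```text
time: 17.15
tool_pos: [0.5894, -0.078, 0.0612]
tool_rot: [-0.0, 1.0, -0.01, -0.001]
contact_force: [-4.9, 0.2, 12.2]
gripper_width: -0.001
grasp_force: 5.8
```

```bash
python3 look.py
```

```text
case 299 clamp x,y range mm [-21.5  46.4] [ 19.4 130.6] px [221 191] [246 203]
jaw 13 clamp x,y range mm [-13.4  18.7] [13.5 28.7] px [251 192] [254 200]
pad 19 clamp x,y range mm [ -22.9 -192.8] [ -16.4 -158. ] px [308 198] [319 200]
release 50 clamp x,y range mm [-14.5 -48.7] [  8.5 -26. ] px [267 192] [274 199]
17.2 [-4.5  0.3 12.8] [ 0.5894 -0.078   0.0612]
```

{"op": "servo_tool", "data": {
  "moves": [
    [[0,0,-22,0,0,0,0],[0,0,-24,0,0,0,0],[0,0,0,0,0,0,0],[0,0,0,0,0,0,0],[0,0,12,0,0,0,0],[0,0,10,0,0,0,0],[0,0,10,0,0,0,0],[0,0,10,0,0,0,0],[0,0,4,0,0,0,0],[0,0,0,0,0,0,0]]
  ]
}}

```text
time: 18.45
tool_pos: [0.5896, -0.0781, 0.0612]
tool_rot: [-0.0, 1.0, -0.01, -0.0]
contact_force: [-4.4, -0.7, 10.9]
gripper_width: 0.003
grasp_force: 5.6
```

{"op": "servo_tool", "data": {
  "moves": [
    [[0,0,-22,0,0,0,0],[0,0,-24,0,0,0,0],[0,0,0,0,0,0,0],[0,0,0,0,0,0,0],[0,0,12,0,0,0,0],[0,0,8,0,0,0,0],[0,0,6,0,0,0,0],[0,0,0,0,0,0,0]]
  ]
}}

```text
time: 19.45
tool_pos: [0.5893, -0.0786, 0.0801]
tool_rot: [0.0, 1.0, -0.01, -0.001]
contact_force: [-3.4, -2.3, 7.5]
gripper_width: 0.003
grasp_force: 3.4
```

```bash
python3 look.py
```

```text
case 314 clamp x,y range mm [-21.5  59.7] [ 19.4 147.4] px [216 191] [242 203]
jaw 14 clamp x,y range mm [-13.3  31.9] [13.5 38.8] px [248 192] [250 200]
pad 17 clamp x,y range mm [ -19.7 -195.9] [ -13.2 -161.2] px [309 197] [320 199]
release 51 clamp x,y range mm [-14.5 -48.7] [  8.5 -26. ] px [267 192] [274 199]
19.5 [-3.7 -2.3  6.9] [ 0.5893 -0.0786  0.0803]
```

{"op": "servo_tool", "data": {
  "moves": [
    [[0,0,5,0,0,0,0],[0,0,5,0,0,0,0],[0,0,0,0,0,0,0]]
  ]
}}

```text
time: 19.88
tool_pos: [0.5895, -0.0787, 0.0713]
tool_rot: [0.0, 1.0, -0.01, -0.0]
contact_force: [-5.2, -2.5, 11.5]
gripper_width: 0.007
grasp_force: 5.8
```

{"op": "servo_tool", "data": {
  "moves": [
    [[0,0,5,0,0,0,0],[0,0,5,0,0,0,0],[0,0,0,0,0,0,0]]
  ]
}}

```text
time: 20.25
tool_pos: [0.5896, -0.0781, 0.0615]
tool_rot: [-0.0, 1.0, -0.01, -0.0]
contact_force: [-5.0, -0.5, 12.0]
gripper_width: 0.001
grasp_force: 5.9
```

{"op": "servo_tool", "data": {
  "moves": [
    [[0,0,-22,0,0,0,0],[0,0,-24,0,0,0,0],[0,0,0,0,0,0,0],[0,0,0,0,0,0,0],[0,0,12,0,0,0,0],[0,0,5,0,0,0,0],[0,0,5,0,0,0,0],[0,0,0,0,0,0,0]]
  ]
}}

```text
time: 21.25
tool_pos: [0.5896, -0.0794, 0.0846]
tool_rot: [0.001, 1.0, -0.01, -0.0]
contact_force: [-4.0, -3.5, 10.1]
gripper_width: -0.002
grasp_force: 4.8
```

```bash
python3 look.py
```

```text
case 314 clamp x,y range mm [-21.5  59.7] [ 19.4 147.4] px [216 191] [242 203]
jaw 21 clamp x,y range mm [-16.6  38.5] [13.6 48.8] px [245 192] [248 201]
pad 21 clamp x,y range mm [ -19.7 -195.9] [ -13.2 -161.2] px [309 197] [320 199]
release 50 clamp x,y range mm [-14.5 -48.7] [  8.5 -26. ] px [267 192] [274 199]
21.3 [-3.4 -3.6 10.1] [ 0.5895 -0.0794  0.0847]
```

{"op": "servo_tool", "data": {
  "moves": [
    [[0,0,5,0,0,0,0],[0,0,4,0,0,0,0],[0,0,0,0,0,0,0]]
  ]
}}

```text
time: 21.68
tool_pos: [0.5897, -0.0797, 0.0761]
tool_rot: [0.001, 1.0, -0.01, -0.0]
contact_force: [-5.2, -4.1, 10.7]
gripper_width: -0.004
grasp_force: 5.8
```

{"op": "servo_tool", "data": {
  "moves": [
    [[0,0,3,0,0,0,0],[0,0,0,0,0,0,0]]
  ]
}}

```text
time: 21.92
tool_pos: [0.5898, -0.0797, 0.0732]
tool_rot: [0.001, 1.0, -0.01, -0.0]
contact_force: [-4.5, -4.0, 11.5]
gripper_width: -0.002
grasp_force: 6.0
```

{"op": "servo_tool", "data": {
  "moves": [
    [[0,0,2,0,0,0,0],[0,0,0,0,0,0,0]]
  ]
}}

```text
time: 22.18
tool_pos: [0.5898, -0.0797, 0.0713]
tool_rot: [0.001, 1.0, -0.01, -0.0]
contact_force: [-4.8, -3.5, 11.2]
gripper_width: -0.001
grasp_force: 6.1
```

{"op": "servo_tool", "data": {
  "moves": [
    [[0,0,1,0,0,0,0],[0,0,0,0,0,0,0]]
  ]
}}

```text
time: 22.42
tool_pos: [0.5898, -0.0797, 0.0704]
tool_rot: [0.001, 1.0, -0.01, -0.0]
contact_force: [-4.2, -4.7, 12.1]
gripper_width: 0.004
grasp_force: 6.1
```

{"op": "servo_tool", "data": {
  "moves": [
    [[0,0,2,0,0,0,0],[0,0,0,0,0,0,0]]
  ]
}}

```text
time: 22.68
tool_pos: [0.5898, -0.0796, 0.0683]
tool_rot: [0.001, 1.0, -0.01, -0.0]
contact_force: [-3.9, -2.8, 12.5]
gripper_width: -0.003
grasp_force: 6.1
```

{"op": "servo_tool", "data": {
  "moves": [
    [[0,0,2,0,0,0,0],[0,0,0,0,0,0,0]]
  ]
}}

```text
time: 22.92
tool_pos: [0.5898, -0.0795, 0.0663]
tool_rot: [0.001, 1.0, -0.01, -0.0]
contact_force: [-3.3, -4.0, 13.1]
gripper_width: 0.001
grasp_force: 6.3
```

{"op": "servo_tool", "data": {
  "moves": [
    [[0,0,1,0,0,0,0],[0,0,0,0,0,0,0]]
  ]
}}

```text
time: 23.18
tool_pos: [0.5898, -0.0794, 0.0656]
tool_rot: [0.001, 1.0, -0.01, -0.0]
contact_force: [-5.6, -2.7, 13.3]
gripper_width: 0.001
grasp_force: 6.9
```

```bash
python3 look.py
```

```text
case 311 clamp x,y range mm [-21.5  59.7] [ 19.4 147.4] px [216 191] [242 203]
jaw 29 clamp x,y range mm [-16.6  45.2] [13.6 55.4] px [243 192] [246 201]
pad 21 clamp x,y range mm [ -22.9 -195.9] [ -16.4 -158. ] px [308 198] [320 200]
release 51 clamp x,y range mm [-14.5 -48.7] [  8.5 -26. ] px [267 192] [274 199]
23.225 [-5.6 -2.8 13.4] [ 0.5898 -0.0794  0.0656]
```

{"op": "servo_tool", "data": {
  "moves": [
    [[0,0,1,0,0,0,0],[0,0,0,0,0,0,0]]
  ]
}}

```text
time: 23.48
tool_pos: [0.5899, -0.0794, 0.0649]
tool_rot: [0.001, 1.0, -0.01, -0.0]
contact_force: [-5.9, -3.3, 14.7]
gripper_width: 0.001
grasp_force: 7.5
```

{"op": "servo_tool", "data": {
  "moves": [
    [[0,0,1,0,0,0,0],[0,0,0,0,0,0,0]]
  ]
}}

```text
time: 23.72
tool_pos: [0.5899, -0.0793, 0.0642]
tool_rot: [0.001, 1.0, -0.01, -0.0]
contact_force: [-5.8, -1.8, 16.1]
gripper_width: 0.003
grasp_force: 8.2
```

{"op": "servo_tool", "data": {
  "moves": [
    [[0,0,1,0,0,0,0],[0,0,0,0,0,0,0]]
  ]
}}

```text
time: 23.98
tool_pos: [0.5899, -0.0793, 0.0634]
tool_rot: [0.001, 1.0, -0.01, -0.0]
contact_force: [-6.8, -2.7, 17.5]
gripper_width: -0.005
grasp_force: 8.8
```

{"op": "servo_tool", "data": {
  "moves": [
    [[0,0,2,0,0,0,0],[0,0,0,0,0,0,0],[0,0,0,0,0,0,0]]
  ]
}}

```text
time: 24.35
tool_pos: [0.5899, -0.0792, 0.062]
tool_rot: [0.001, 1.0, -0.01, -0.0]
contact_force: [-9.4, -1.2, 19.6]
gripper_width: 0.002
grasp_force: 10.1
```

```bash
python3 look.py; python3 - <<'E'
from h import *
exec(open("look.py").read().split("g=manip")[0])
g=manip.grab_frame("side");im=g["image"]
def W(x,y,z): return [O[0]+(x*c-y*s_)/1000,O[1]+(x*s_+y*c)/1000,z/1000]
# rows of pixels along clamp y at top of case line x=-15
for y in range(40,80,2):
    u=proj(g,[W(-10,y,40)])[0]; print(y,u.round(0),im[int(round(u[1])),int(round(u[0]))])
top=cv2.imread("last.png")
print(top[196,216:262].tolist())
E
```

```text
case 314 clamp x,y range mm [-21.5  59.7] [ 19.4 147.4] px [216 191] [242 203]
jaw 28 clamp x,y range mm [-16.6  45.1] [13.6 55.4] px [243 192] [246 201]
pad 17 clamp x,y range mm [ -22.9 -192.8] [ -16.4 -158. ] px [308 198] [319 200]
release 50 clamp x,y range mm [-14.5 -48.7] [  8.5 -26. ] px [267 192] [274 199]
24.4 [-8.3 -2.1 20.1] [ 0.5899 -0.0791  0.062 ]
40 [281. 199.] [52 57 87]
42 [281. 199.] [52 57 87]
44 [281. 199.] [52 57 87]
46 [281. 198.] [38 41 90]
48 [281. 198.] [38 41 90]
50 [281. 197.] [ 9 14 86]
52 [280. 197.] [12 14 87]
54 [280. 197.] [12 14 87]
56 [280. 196.] [ 3  8 87]
58 [280. 196.] [ 3  8 87]
60 [280. 196.] [ 3  8 87]
62 [280. 195.] [ 7  6 93]
64 [280. 195.] [ 7  6 93]
66 [280. 194.] [  2  10 116]
68 [280. 194.] [  2  10 116]
70 [279. 194.] [  0   9 114]
72 [279. 193.] [  0  17 141]
74 [279. 193.] [  0  17 141]
76 [279. 193.] [  0  17 141]
78 [279. 192.] [  0  35 164]
[[53, 114, 172], [52, 126, 197], [51, 126, 198], [52, 121, 185], [61, 94, 133], [54, 112, 172], [48, 124, 195], [51, 128, 198], [49, 127, 198], [50, 129, 198], [50, 127, 198], [51, 126, 198], [54, 115, 175], [59, 87, 123], [53, 113, 169], [47, 128, 197], [47, 126, 196], [53, 129, 199], [53, 130, 199], [54, 131, 201], [57, 131, 199], [52, 117, 174], [65, 92, 125], [58, 114, 171], [51, 128, 197], [52, 129, 198], [53, 95, 173], [52, 56, 145], [54, 54, 139], [57, 56, 141], [56, 53, 139], [60, 56, 102], [119, 109, 104], [108, 100, 94], [135, 123, 115], [142, 129, 121], [107, 98, 91], [132, 120, 112], [139, 127, 119], [108, 98, 91], [131, 118, 112], [142, 128, 121], [105, 93, 89], [131, 118, 111], [138, 125, 119], [104, 94, 90]]
```

The top view shows orange meeting red with no dark gap, so the cartridge looks home. I'll do one more stroke to verify: the trigger should move freely and then stop solid.

{"op": "servo_tool", "data": {
  "moves": [
    [[0,0,-22,0,0,0,0],[0,0,-24,0,0,0,0],[0,0,0,0,0,0,0],[0,0,0,0,0,0,0],[0,0,12,0,0,0,0],[0,0,6,0,0,0,0],[0,0,6,0,0,0,0],[0,0,0,0,0,0,0]]
  ]
}}

```text
time: 25.45
tool_pos: [0.5891, -0.0782, 0.0804]
tool_rot: [-0.0, 1.0, -0.01, -0.001]
contact_force: [-1.6, -1.3, 3.6]
gripper_width: 0.002
grasp_force: 1.7
```

{"op": "servo_tool", "data": {
  "moves": [
    [[0,0,4,0,0,0,0],[0,0,4,0,0,0,0],[0,0,0,0,0,0,0]]
  ]
}}

```text
time: 25.82
tool_pos: [0.5895, -0.0782, 0.0729]
tool_rot: [0.0, 1.0, -0.01, 0.0]
contact_force: [-1.8, -2.3, 4.1]
gripper_width: 0.0
grasp_force: 2.0
```

{"op": "servo_tool", "data": {
  "moves": [
    [[0,0,3,0,0,0,0],[0,0,0,0,0,0,0]]
  ]
}}

```text
time: 26.08
tool_pos: [0.5896, -0.0781, 0.0703]
tool_rot: [0.0, 1.0, -0.01, 0.0]
contact_force: [-2.9, -1.8, 5.6]
gripper_width: 0.0
grasp_force: 2.9
```

{"op": "servo_tool", "data": {
  "moves": [
    [[0,0,3,0,0,0,0],[0,0,0,0,0,0,0]]
  ]
}}

```text
time: 26.32
tool_pos: [0.5897, -0.0781, 0.068]
tool_rot: [-0.0, 1.0, -0.01, -0.0]
contact_force: [-4.4, -1.5, 9.9]
gripper_width: -0.002
grasp_force: 4.8
```

{"op": "servo_tool", "data": {
  "moves": [
    [[0,0,3,0,0,0,0],[0,0,0,0,0,0,0]]
  ]
}}

```text
time: 26.58
tool_pos: [0.5898, -0.0779, 0.0659]
tool_rot: [-0.0, 1.0, -0.01, -0.0]
contact_force: [-6.3, 0.0, 13.3]
gripper_width: -0.001
grasp_force: 6.7
```

{"op": "servo_tool", "data": {
  "moves": [
    [[0,0,4,0,0,0,0],[0,0,2,0,0,0,0],[0,0,0,0,0,0,0]]
  ]
}}

```text
time: 26.95
tool_pos: [0.5899, -0.0776, 0.0617]
tool_rot: [-0.001, 1.0, -0.01, -0.0]
contact_force: [-11.3, 1.2, 21.5]
gripper_width: -0.003
grasp_force: 10.7
```

```bash
python3 look.py
```

```text
case 313 clamp x,y range mm [-21.5  59.7] [ 19.4 147.4] px [216 191] [242 203]
jaw 28 clamp x,y range mm [-16.6  45.1] [13.6 55.4] px [243 192] [246 201]
pad 18 clamp x,y range mm [ -22.9 -192.8] [ -16.4 -158. ] px [308 198] [319 200]
release 51 clamp x,y range mm [-14.5 -48.7] [  8.5 -26. ] px [267 192] [274 199]
27.0 [-10.8   1.2  22.5] [ 0.5899 -0.0776  0.0617]
```

Trigger force is 4 N free, then a steady elastic rise to 21 N, so the cartridge is home. Now I go to the release.

{"op": "servo_tool", "data": {
  "moves": [
    [[0,0,-25,0,0,0,0],[0,0,-55,0,0,0,0],[0,-47,0,0,0,0,0],[0,-47,0,0,0,0,0],[0,-47,0,0,0,0,0],[0,0,20,0,0,0,0],[0,0,20,0,0,0,0],[0,0,14,0,0,0,0],[0,0,0,0,0,0,0]]
  ]
}}

```text
time: 28.12
tool_pos: [0.5909, 0.0619, 0.0815]
tool_rot: [-0.0, 1.0, -0.011, -0.002]
contact_force: [0.1, -0.6, 0.5]
gripper_width: 0.001
grasp_force: 0.0
```

{"op": "servo_tool", "data": {
  "moves": [
    [[0,0,4,0,0,0,0],[0,0,4,0,0,0,0],[0,0,0,0,0,0,0]]
  ]
}}

```text
time: 28.5
tool_pos: [0.5925, 0.0627, 0.0761]
tool_rot: [-0.0, 1.0, -0.01, 0.0]
contact_force: [-0.0, 0.2, 0.4]
gripper_width: 0.002
grasp_force: 0.0
```

{"op": "servo_tool", "data": {
  "moves": [
    [[0,0,3,0,0,0,0],[0,0,3,0,0,0,0],[0,0,2,0,0,0,0],[0,0,0,0,0,0,0]]
  ]
}}

```text
time: 29.0
tool_pos: [0.5929, 0.0629, 0.0686]
tool_rot: [0.0, 1.0, -0.01, 0.0]
contact_force: [0.1, 0.1, 2.5]
gripper_width: 0.001
grasp_force: 1.3
```

{"op": "servo_tool", "data": {
  "moves": [
    [[0,0,2,0,0,0,0],[0,0,0,0,0,0,0]]
  ]
}}

```text
time: 29.25
tool_pos: [0.5929, 0.0629, 0.0666]
tool_rot: [-0.0, 1.0, -0.01, 0.0]
contact_force: [-1.3, -0.3, 5.4]
gripper_width: -0.006
grasp_force: 2.8
```

{"op": "servo_tool", "data": {
  "moves": [
    [[0,0,2,0,0,0,0],[0,0,1,0,0,0,0],[0,0,0,0,0,0,0]]
  ]
}}

```text
time: 29.62
tool_pos: [0.5929, 0.0629, 0.0648]
tool_rot: [0.0, 1.0, -0.01, 0.0]
contact_force: [-4.3, 0.0, 10.8]
gripper_width: 0.0
grasp_force: 5.3
```

{"op": "servo_tool", "data": {
  "moves": [
    [[0,0,0,0,0,0,0],[0,0,0,0,0,0,0],[0,0,0,0,0,0,0],[0,0,0,0,0,0,0],[0,0,0,0,0,0,0],[0,0,0,0,0,0,0],[0,0,0,0,0,0,0],[0,0,0,0,0,0,0],[0,0,0,0,0,0,0],[0,0,0,0,0,0,0]]
  ]
}}

```text
time: 30.88
tool_pos: [0.5929, 0.0629, 0.0648]
tool_rot: [0.0, 1.0, -0.01, 0.0]
contact_force: [-4.0, 0.4, 11.0]
gripper_width: 0.002
grasp_force: 5.3
```

```bash
python3 look.py; python3 -c "
import cv2;print(cv2.imread('last.png')[196,238:268].tolist())"
```

```text
case 270 clamp x,y range mm [-21.4  73.1] [ 19.4 147.4] px [216 191] [238 203]
jaw 8 clamp x,y range mm [-20.2 -14.4] [-10.1  -4.4] px [261 199] [264 202]
pad 122 clamp x,y range mm [ -16.5 -196.2] [  12.5 -158. ] px [308 189] [320 198]
release none 0
30.925 [-3.5  0.1 11.5] [0.5929 0.0629 0.0648]
[[60, 86, 136], [61, 70, 118], [58, 65, 114], [59, 65, 117], [61, 67, 117], [58, 67, 116], [53, 58, 90], [45, 47, 63], [44, 45, 51], [45, 44, 56], [59, 58, 65], [160, 145, 137], [193, 173, 163], [191, 172, 164], [189, 171, 162], [177, 159, 150], [171, 155, 147], [157, 139, 133], [144, 129, 124], [143, 127, 121], [124, 113, 108], [80, 74, 73], [52, 51, 54], [59, 58, 60], [65, 64, 69], [66, 71, 78], [72, 82, 88], [67, 72, 81], [68, 74, 81], [68, 73, 80]]
```

Fully pressed, and the jaw has sprung back. Lift clear and check.

{"op": "servo_tool", "data": {
  "moves": [
    [[0,0,-12,0,0,0,0],[0,0,-50,0,0,0,0],[0,0,-55,0,0,0,0],[-40,45,0,0,0,0,0],[-40,45,0,0,0,0,0],[-40,45,0,0,0,0,0],[0,45,0,0,0,0,0],[0,0,0,0,0,0,0]]
  ]
}}

```text
time: 31.92
tool_pos: [0.4678, -0.1166, 0.1796]
tool_rot: [0.0, 1.0, -0.013, -0.0]
contact_force: [0.7, 0.4, -0.4]
gripper_width: 0.001
grasp_force: 0.0
```

```bash
python3 look.py; python3 - <<'E'
import cv2,pickle
a=cv2.imread('last.png');print(a[196,236:268].tolist())
b=pickle.load(open("f0.pkl","rb"))["top"]["image"]
d=cv2.absdiff(a,b).max(2);m=(d>45).astype('uint8');m[270:]=0
n,l,s,c=cv2.connectedComponentsWithStats(m)
print([x.tolist() for x in s[1:] if x[4]>8])
E
```

```text
case 312 clamp x,y range mm [-21.5  59.7] [ 19.4 147.4] px [216 191] [242 203]
jaw 15 clamp x,y range mm [-13.5 -11.1] [13.4 -4.2] px [261 192] [263 200]
pad 111 clamp x,y range mm [ -16.5 -196.2] [  12.5 -158. ] px [308 189] [320 198]
release 48 clamp x,y range mm [-14.5 -48.7] [  8.5 -26. ] px [267 192] [274 199]
31.975 [0.7 1.  0. ] [ 0.4682 -0.1152  0.1796]
[[53, 129, 197], [57, 116, 173], [64, 93, 124], [53, 112, 168], [54, 127, 197], [54, 128, 196], [73, 122, 175], [74, 89, 110], [145, 130, 125], [182, 163, 154], [191, 170, 160], [192, 172, 162], [187, 167, 159], [190, 172, 163], [190, 170, 160], [190, 170, 160], [185, 166, 156], [187, 168, 160], [191, 172, 163], [190, 170, 160], [190, 170, 161], [188, 169, 159], [187, 167, 158], [176, 158, 148], [113, 103, 139], [54, 48, 134], [55, 54, 136], [57, 53, 138], [56, 53, 124], [55, 54, 84], [53, 89, 96], [37, 171, 169]]
[[216, 190, 29, 15, 393], [293, 191, 77, 79, 3093], [257, 192, 5, 13, 49], [262, 192, 4, 12, 32], [219, 215, 34, 19, 471]]
```

```bash
python3 -c "
from plant import manip
print(manip.job_done())"
```

```text
the job is handed in; nothing more can be done
None
```

I slid the case square against the stop, pumped the trigger until the clamp had pressed the cartridge home, and pressed the release so the jaw sprang fully back. The job was handed in at about 32 s with the robot clear and nothing else on the bench seen to have moved; the handing-in call returned no verdict.

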